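# Load the pot rack, clamp it and crank it round to its mark

## Robot

A 7-joint arm with a two-finger parallel gripper is mounted at the origin on the work surface. World frame = base frame: x ahead of the robot, y to its left, z up, the work surface at z = 0. Lengths are in m, angles in rad, forces in N, time in s.
With the tool pointing down it reaches from about 0.4 to 0.85 m from the base axis. Payload 4.5 kg.
Tool frame: the origin (TCP) lies at the very end of the fingers, on their centre line; the grasp point (between the pads) lies 19 mm behind it (r.grip_depth is the z of the grasp point in the tool frame, in m); z points along the fingers, y is the line along which they close (so a half turn about z gives the same grasp; the last joint's range is limited). The gripper opens to 88 mm and grips with 3 to 60 N. Pads are 18 mm wide; open, the fingers measure 123 mm over their backs; the gripper's body (75 mm by 187 mm) begins 45 mm behind the grasp point.
Start: joints at [1.147, 0.689, -0.195, 1.565, 0.157, 0.902, -0.215], TCP at [0.276, -0.561, 0.239] pointing down, gripper open.
Joint ranges: [-3.01, 3.01], [-0.46, 2.08], [-1.47, 1.51], [0.13, 2.56], [-1, 4.14], [0.04, 2.09], [-2.66, 2.66]. Speed limits (rad/s): [2.57, 2.57, 3.14, 3.14, 3.14, 3.14, 3.14].

## Interface

Orientations are given as a unit quaternion [x, y, z, w].
In Python, from plant import r gives the robot as it stands.
- The arm moves only by the tool steer_hand, called after "Request:" as name([rows], argument=value, ...), one row to a line, values as JSON. Schema: {"type":"object","properties":{"plan":{"type":"array","items":{"type":"array","items":{"type":"array","items":{"type":"number"},"minItems":7,"maxItems":7},"minItems":1,"maxItems":10},"minItems":1,"maxItems":1},"grip_force":{"type":"number"},"only":{"type":"string"},"quiet":{"type":"boolean"},"lines":{"type":"string"}},"required":["plan"],"additionalProperties":false}. plan is a list that holds a single list of rows (three levels of brackets), with 1 to 10 rows, each of 7 numbers: the opening from 0.0 (shut) to 1.0 (fully open), then dx, dy, dz in cm, then a rotation vector rx, ry, rz in units of 0.2 rad; each row is the pose to reach, as a shift and turn from the pose commanded when the call began, along the tool's axes at that moment; what a row does not reach only later rows make up. A row lasts 1/10 s, in which the tool goes at most 0.05 m and 0.15 rad, less where a joint would pass 70% of its speed; a pose out of reach is approached as far as the arm can. The fingers move at their own pace and stop on an object; grip_force is the grip in N (left out, the last holds). Time passes only in rows, so rows that do not move let the fingers close. The tool returns the time, the measured TCP pose, the force, the opening and the grip force at its end. only (a regular expression) keeps the lines of the reply that match it, lines (a string "A,B") keeps lines A to B, and quiet returns only ok. Input that does not fit is refused with a message, and nothing moves.
- r.get_state(): the state, without advancing time (a new reading comes with each control period).
- r.snapshot(name): name is "side" or "top" or "wrist"; returns the picture (480x640x3 uint8, red, green, blue); there is no depth.
- r.camera_params(name): a dict with "fx", "fy", "cx", "cy" (pixels), "rvec" (rotation vector, rad) and "tvec" (3), from world to camera coordinates, as OpenCV has them. Camera axes: x right, y down, z forward; pixel columns grow to the right and rows downward; lengths in m; the calibration is good to about 2 mm. A picture is of the moment at which its call begins: read the wrist's pose just before it. camera_params takes no time and is no camera call; for the wrist camera it gives the pose at the moment of the call.
- r.finish_job(): hands the job in; it is judged then, once.
The state is a dict: "clock": time; "q": joint angles; "qd": joint speeds; "joint_torque": joint torques, N m; "tool_pos": TCP position; "eef_rot": TCP orientation; "contact_force": force on the tool from outside, world axes, zero at the start; "moment": the same for the moment, N m; "opening": opening from 0.0 (shut) to 1.0 (fully open); "finger_force": force on a finger pad.
Only numpy, scipy, OpenCV 4.12 (cv2) and the standard library are available. Lean on these libraries where they do the work, as an engineer would, in place of code of your own. Each camera call takes 0.05 s, during which the arm holds its last target. There are 200 camera calls.

## Task

Raise the clamp bar of the turntable rack and stand every paint pot that is out on the green mat upright in the rack's cradle, one to a pocket, any pot in any pocket. Swing the clamp bar fully down over them, and only then turn the rack by its handwheel, in as many grasps as it takes, until the rack's pointer lines up with the index post on the foot; leave it so, clamp still down. Do not turn the rack before the clamp is down, and do not disturb the mixing dish, the brush stand or the sculpting tool.

Things in the scene. Friction and masses are not known exactly. Their poses are not given: they have to be found in the camera images.
- pot0: squat closed paint pot, white plastic with a grey lid: upright cylinder 42 mm across, 44 mm high (lowest 4 mm taper to 37 mm), 50 to 100 g; origin at the centre of its underside, z up. Starts on the green mat (fixed, 210 x 290 mm, its top 3 mm above the work surface). Two or three of the pots are there in a run, all alike
- pot1: second pot, like pot0; may be absent
- pot2: third pot, like pot0; may be absent
- seat0 (a point): floor centre of the pocket nearest the clamp hinge, 24 mm above the work surface. The cradle is a straight row of three square pockets, 47 mm inside, walls 14 mm high, pitch 56 mm; a seated pot stands on the floor. Site axes: z up, x straight out from the rack's axis across the row, y along the row from the clamp's hinge to its free end
- seat1 (a point): floor centre of the middle pocket, 92 mm from the rack's axis; axes as seat0. Long side rails of the cradle are 6 mm thick, dividers between pockets 9 mm. The handwheel's rim comes to 51 mm inward (-x) of this point, 75 to 85 mm above the work surface
- seat2 (a point): floor centre of the pocket farthest from the clamp hinge, axes as seat0
- wheel_grip (a point): top centre of the black handwheel's grip bar, on the rack's vertical axis, 107 mm above the work surface. The wheel turns with the rack: rim 82 mm across (75 to 85 mm above the work surface), crossed by a straight bar 66 mm long, 14 mm wide, standing 22 mm above the rim. Site y runs along the bar, x across it, z up
- rack (a joint): angle of the platter with its cradle, clamp and handwheel, rad, about the vertical axis, counter-clockwise from above positive; 0 when the pointer is at the index post. It starts at 2.5 to 3.4, so it is turned clockwise; stops at -0.8 and 4.0. Stays where it is left (drag about 0.25 N m).
- pointer (a point): outer end of the dark pointer strip on the platter's rim, 155 mm from the axis, across from the cradle; the wooden platter is a disc 310 mm across with its top 24 mm above the work surface
- index (a point): point on the platter's rim circle (155 mm from the axis) straight inside the small steel index post, which stands on a tongue of the rack's fixed foot; the pointer must come to this point
- clamp (a joint): angle of the clamp bar, rad: 0 fully down and level over the pots, its underside 2 mm above their lids; about 1.57 upright; starts down or part raised (0 to 0.5), in the way of loading; stops at 0 and 1.95, leaning back past upright. Stays where it is left (drag 0.2 N m). Raise it by its thumb plate; to shut it, push it over and down near its end.
- clamp_hinge (a point): axis of the clamp's hinge, 75 mm above the work surface, in line with the pockets and 56 mm beyond seat0's centre; axes as seat0. Shut, the bar lies along +y from here: aluminium, 10 mm thick (axis at mid thickness), 18 mm wide, 214 mm long, the last 30 mm a thumb plate 28 mm wide
- clamp_tip (a point): point on the upper face of the clamp's thumb plate, 198 mm from the hinge, where to push; the plate can be pinched by its two side edges (along the hinge axis), 5 mm below this face; point y runs along the bar to its free end, z is the normal of the upper face (up when shut)
- dish: bystander: white ceramic mixing dish with six wells, 124 mm across, 14 mm high; origin at the centre of its underside
- brush_stand: bystander: clear acrylic brush stand 100 x 70 mm, 78 mm high, with brushes up to 180 mm; origin at the centre of its underside
- sculpt_tool: bystander: stainless sculpting tool, 145 mm long, 8 mm thick, lying flat along its x; origin at its middle on the work surface

How it is judged:
On the way, in this order (a step that is already met when the one before it is completed fails the run):
1. all pots stand in pockets of the cradle (((horizontal distance between pot0 and seat0 below 0.006 m and z of pot0 in the frame of seat0 between -0.004 and 0.004 m and angle between pot0's own z axis and vertical below 0.1 rad) or (horizontal distance between pot0 and seat1 below 0.006 m and z of pot0 in the frame of seat1 between -0.004 and 0.004 m and angle between pot0's own z axis and vertical below 0.1 rad) or (horizontal distance between pot0 and seat2 below 0.006 m and z of pot0 in the frame of seat2 between -0.004 and 0.004 m and angle between pot0's own z axis and vertical below 0.1 rad)) and ((horizontal distance between pot1 and seat0 below 0.006 m and z of pot1 in the frame of seat0 between -0.004 and 0.004 m and angle between pot1's own z axis and vertical below 0.1 rad) or (horizontal distance between pot1 and seat1 below 0.006 m and z of pot1 in the frame of seat1 between -0.004 and 0.004 m and angle between pot1's own z axis and vertical below 0.1 rad) or (horizontal distance between pot1 and seat2 below 0.006 m and z of pot1 in the frame of seat2 between -0.004 and 0.004 m and angle between pot1's own z axis and vertical below 0.1 rad)) and ((horizontal distance between pot2 and seat0 below 0.006 m and z of pot2 in the frame of seat0 between -0.004 and 0.004 m and angle between pot2's own z axis and vertical below 0.1 rad) or (horizontal distance between pot2 and seat1 below 0.006 m and z of pot2 in the frame of seat1 between -0.004 and 0.004 m and angle between pot2's own z axis and vertical below 0.1 rad) or (horizontal distance between pot2 and seat2 below 0.006 m and z of pot2 in the frame of seat2 between -0.004 and 0.004 m and angle between pot2's own z axis and vertical below 0.1 rad))), for 0.2 s.
2. the clamp is fully down over the seated pots (all of step 1 and value of joint clamp below 0.05 rad), for 0.2 s.
3. with the clamp down, the rack is part of the way round (2.2 to 0.2 rad short) with the gripper at its handwheel (value of joint clamp below 0.05 rad and value of joint rack between 0.2 and 2.2 rad and distance between the grasp point and wheel_grip below 0.06 m), for 0.1 s.
4. with the clamp down, the pointer has been brought to the index post (value of joint clamp below 0.05 rad and horizontal distance between pointer and index below 0.01 m), for 0.2 s.
At the end, for the whole second after the job is handed in: Every pot present stands upright on the floor of a pocket (within 6 mm of its centre, 4 mm in height), the clamp is down to within 0.05 rad, and the pointer's end is within 10 mm of the index point (about 0.065 rad), the rack at rest (all of step 1 and all of step 4 and velocity of joint rack between -0.05 and 0.05 rad/s); the robot touches nothing.
It fails at once if the rack is turned (pointer moved over 80 mm) while the clamp is not down (distance of pointer from where it was at the start of the episode above 0.08 m and value of joint clamp above 0.2 rad).
It fails at once if the mixing dish is disturbed (moved over 30 mm) (distance of dish from where it was at the start of the episode above 0.03 m).
It fails at once if the brush stand is disturbed (moved over 30 mm) (distance of brush_stand from where it was at the start of the episode above 0.03 m).
It fails at once if the sculpting tool is disturbed (moved over 30 mm) (distance of sculpt_tool from where it was at the start of the episode above 0.03 m).
Of pot0, pot1, pot2 only 2 to 3 are there at a start; the rules pass over those that are not, and their reading is None.
At some moment in a run one of pot0, pot1, pot2 may be knocked a few centimetres aside while the robot is not near it.
It also fails if it takes over 210 s, if anything falls off the work surface, if the arm or the gripper's body presses on something with over 40 N, if the wrist force passes 120 N, or if a joint passes its speed limit or range.

## Working session

There is one attempt and no reset: what is moved stays moved. The work goes in short steps, Python scripts to look and compute and a tool call to move; the robot and the scene stay as the last step left them, time stands still between calls to the robot, and variables do not carry over. Pictures are saved under pics/ and viewed, at most 14 in all, crops included, and the job is handed in when it is done.

```bash
ls; mkdir -p pics; cat > look.py <<'E'
import sys,cv2
from plant import r
n,f=sys.argv[1:3]
im=cv2.cvtColor(r.snapshot(n),cv2.COLOR_RGB2BGR)
cv2.imwrite('pics/'+f+'.png',im)
E
python3 look.py top top1; python3 look.py side side1; python3 -c "
from plant import r
for n in ('top','side','wrist'): print(r.camera_params(n))
print(r.get_state())"
```

```text
pics
plant.py
{'fx': 442.2378367303923, 'fy': 442.2378367303923, 'cx': 319.850533458346, 'cy': 238.3393592647034, 'rvec': array([ 2.14269819, -2.15787202,  0.16639796]), 'tvec': array([-0.03512431,  0.5894589 ,  1.07286332])}
{'fx': 472.12218222085966, 'fy': 472.12218222085966, 'cx': 322.8765594445153, 'cy': 235.521012735816, 'rvec': array([ 0.25501338, -2.89014995,  1.06540123]), 'tvec': array([0.56176479, 0.15305942, 1.1916681 ])}
{'fx': 332.5112135833256, 'fy': 332.5112135833256, 'cx': 317.80792962617227, 'cy': 246.4096505650766, 'rvec': array([-2.42141429,  1.5057929 ,  0.25309137]), 'tvec': array([-0.62434024, -0.04396496,  0.39266164])}
{'clock': 0.1, 'q': array([ 1.1467996 ,  0.68987373, -0.19452912,  1.5661789 ,  0.15728992,
        0.90250118, -0.21515657]), 'qd': array([ 2.68062805e-04, -7.47251108e-05, -7.08873113e-04, -3.20364412e-03,
       -1.91777619e-04, -2.37227317e-03,  6.55417143e-05]), 'joint_torque': array([-3.34499229e-03, -5.28504968e+01, -1.27132528e+00, -1.53836328e+01,
       -5.24804124e-02,  2.01533454e-03,  2.33460935e-05]), 'tool_pos': array([ 0.27596532, -0.56017814,  0.23802321]), 'eef_rot': array([ 9.73915183e-01,  2.26910993e-01, -2.27481937e-04, -7.52134680e-04]), 'contact_force': array([ 0.59388842, -0.01844885, -0.43834276]), 'moment': array([ 0.01086525, -0.04828327, -0.02549271]), 'finger_force': 0.0, 'opening': 0.9968282338636066}
```
View pics/top1.png

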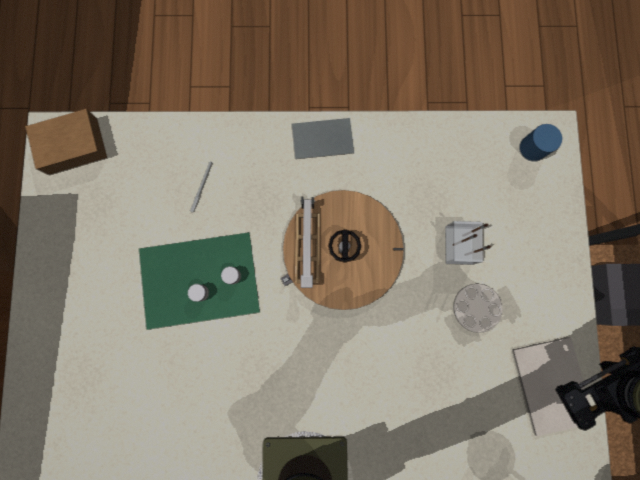

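View pics/side1.png

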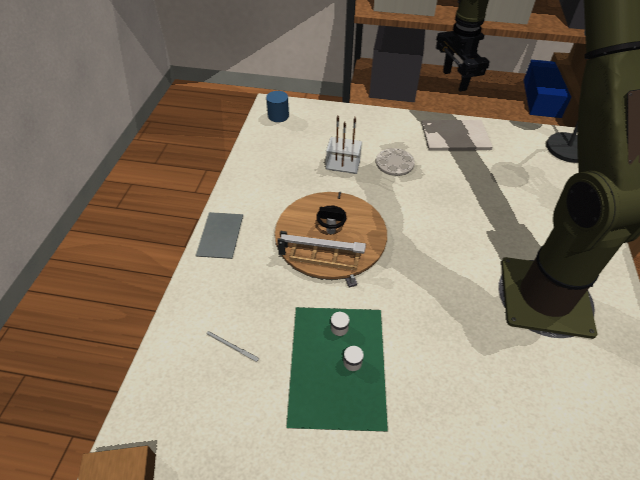

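The top view shows two pots on the mat at (231,275) and (198,292). The clamp is roughly down along the row: hinge at (307,200), plate at (306,281). The wheel is at (344,246), the pointer at (398,249) and the index post at (286,280). The side view shows the pots at (340,321) and (354,356). Next I'll enlarge crops of both.

```bash
cat > geo.py <<'E'
import numpy as np, cv2
from scipy.optimize import least_squares
from plant import r
def cam(n):
    p=r.camera_params(n); K=np.array([[p['fx'],0,p['cx']],[0,p['fy'],p['cy']],[0,0,1.]])
    return K,cv2.Rodrigues(p['rvec'])[0],p['tvec'],p
def proj(n,X,c=None):
    K,R,t,_=c or cam(n); Y=(np.atleast_2d(X)@R.T+t)@K.T; return Y[:,:2]/Y[:,2:]
def back(n,uv,z,c=None):
    K,R,t,_=c or cam(n); d=R.T@np.linalg.solve(K,[*uv,1]); o=-R.T@t; return o+d*(z-o[2])/d[2]
def tri(obs):  # [(name|cam,uv)]
    cs=[(cam(n) if isinstance(n,str) else n,np.array(uv)) for n,uv in obs]
    f=lambda X:np.concatenate([proj(None,X,c)[0]-uv for c,uv in cs])
    s=least_squares(f,[.5,0,.05]); return s.x,np.abs(s.fun).max()
def crop(f,x,y,w,h,k,o):
    im=cv2.imread(f'pics/{f}.png')[y:y+h,x:x+w]
    cv2.imwrite(f'pics/{o}.png',cv2.resize(im,None,fx=k,fy=k,interpolation=cv2.INTER_CUBIC))
E
python3 -c "
from geo import *
crop('top1',275,185,135,130,4.6,'top1c'); crop('side1',260,180,150,195,3,'side1c')
for n in ('top','side'):
  K,R,t,_=cam(n);print(n,-R.T@t)
print(back('top',(344,246),.08),back('top',(231,275),.047),back('top',(198,292),.047))
print(tri([('top',(231,274.5)),('side',(340,320))]),tri([('top',(198,292)),('side',(353.5,355.5))]))"
```

```text
top [ 0.42776834 -0.02838654  1.14714414]
side [0.45001376 0.74454325 1.00111072]
[ 0.56457246 -0.09755012  0.08      ] [0.49815534 0.181796   0.047     ] [0.45689294 0.26209061 0.047     ]
(array([0.49905296, 0.18313065, 0.04010679]), np.float64(0.31681654813269233)) (array([0.45646434, 0.26461058, 0.03741911]), np.float64(0.2763558990844217))
```

View pics/top1c.png

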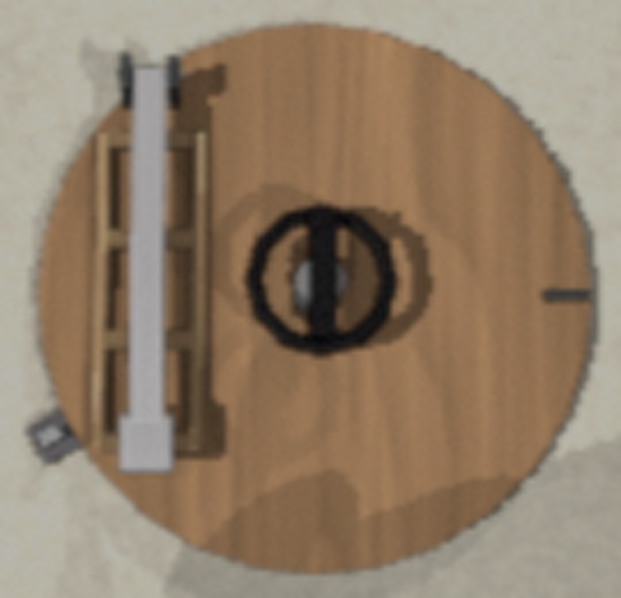

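View pics/side1c.png

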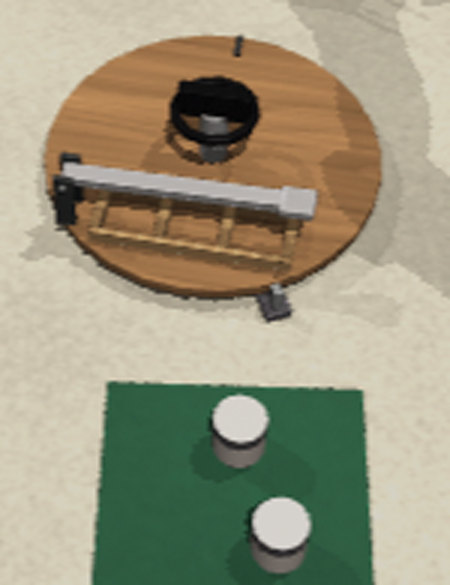

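```bash
cat > fit.py <<'E'
from geo import *
T=lambda u,v:('top',(275+u/4.6,185+v/4.6)); S=lambda u,v:('side',(260+u/3,180+v/3))
print('wheel',tri([T(321,280),S(214,111)]),'plate',tri([T(146,444),S(298,202)]),'ptr',tri([T(590,295),S(238,37)]))
print('hinge end',tri([T(150,68),S(66,169)]),'post',tri([T(50,435),S(273,290)]))
# platter frame: x = out to cradle. cradle half length 56*1.5+... ; unknown cx,cy,phi
L=(3*47+2*9+2*9)/2
obs=[(T(321,280),(0,0,.085)),(S(214,111),(0,0,.085)),(T(590,295),(-.155,0,.024)),(S(238,37),(-.155,0,.024)),
 (T(315,297),(0,0,.024)),
 (T(98,133),(.092+.0295,-L,.038)),(T(211,131),(.092-.0295,-L,.038)),(T(207,453),(.092-.0295,L,.038)),(T(92,448),(.092+.0295,L,.038))]
cs={n:cam(n) for n in('top','side')}
def X(p,m):
    c,s=np.cos(p[2]),np.sin(p[2]); return np.array([p[0]+c*m[0]-s*m[1],p[1]+s*m[0]+c*m[1],m[2]])
f=lambda p:np.concatenate([proj(None,X(p,m),cs[n])[0]-uv for (n,uv),m in obs])
s=least_squares(f,[.56,-.1,1.6],loss='soft_l1'); print(s.x,f(s.x).round(1))
p=s.x
for n,m in dict(hinge=(.092,-.112,.075),tip=(.092,.086,.08),s0=(.092,-.056,.024),s1=(.092,0,.024),s2=(.092,.056,.024),ptr=(-.155,0,.024)).items(): print(n,X(p,m).round(4))
for z in(.02,.03,.04):
    b=back('top',T(50,435)[1],z); d=b[:2]-p[:2]; print(z,b,np.hypot(*d),'rack',(p[2]+np.pi-np.arctan2(d[1],d[0]))%(2*np.pi))
E
python3 fit.py
```

```text
wheel (array([ 0.56534342, -0.09961757,  0.07768213]), np.float64(0.07160319120976055)) plate (array([ 0.47919634, -0.00662893,  0.08163373]), np.float64(0.08031604500723688)) ptr (array([ 0.56399315, -0.25360694,  0.02088435]), np.float64(0.4124467198032562))
hinge end (array([ 0.67966721, -0.00941982,  0.07901776]), np.float64(0.3105383103040822)) post (array([0.48858183, 0.04713182, 0.02679298]), np.float64(0.6477960669811296))
[ 0.56423056 -0.09802862  1.56356448] [-5.0000e-01  0.0000e+00  5.0000e-01 -1.4000e+00  0.0000e+00 -2.0000e-01
  7.0000e-01 -5.0000e-01 -7.0000e-01 -6.0000e-01  2.0300e+01 -2.7558e+03
 -2.4000e+00 -2.7552e+03 -1.6000e+00 -3.3585e+03  2.5700e+01 -3.3573e+03]
hinge [ 0.6769 -0.0068  0.075 ]
tip [ 0.4789 -0.0054  0.08  ]
s0 [ 0.6209 -0.0064  0.024 ]
s1 [ 0.5649 -0.006   0.024 ]
s2 [ 0.5089 -0.0056  0.024 ]
ptr [ 0.5631 -0.253   0.024 ]
0.02 [0.48730998 0.04760311 0.02      ] 0.1646978299259479 rack 2.648419849263658
0.03 [0.48678173 0.04692893 0.03      ] 0.16435027253225848 rack 2.643661893238775
0.04 [0.48625348 0.04625476 0.04      ] 0.1640064514438064 rack 2.6388838796285587
```

```bash
cat > plan.py <<'E'
# plan.py x y z yaw_deg : shift/turn in tool axes from the measured pose; yaw = world angle of tool y, tool down
import sys
from geo import *
from scipy.spatial.transform import Rotation as R
def plan(x,y,z,a):
    s=r.get_state(); R0=R.from_quat(s['eef_rot']); a=np.radians(a)
    R1=R.from_matrix(np.array([[-np.sin(a),np.cos(a),0],[np.cos(a),np.sin(a),0],[0,0,-1.]]))
    R1=R.from_matrix(np.column_stack([[-np.sin(a),np.cos(a),0],[np.cos(a),np.sin(a),0],[0,0,-1]]))
    d=R0.inv().apply(np.array([x,y,z])-s['tool_pos']); w=(R0.inv()*R1).as_rotvec()
    print('pos',s['tool_pos'].round(4),'yaw',np.degrees(np.arctan2(*R0.as_matrix()[[1,0],1])).round(2),'tilt',np.degrees(np.arccos(-R0.as_matrix()[2,2])).round(2),'t',round(s['clock'],1),'q7',s['q'][6].round(2))
    print('d',d.round(4).tolist(),'w',w.round(4).tolist(),'n',int(max(np.ceil(np.linalg.norm(d)/.05),np.ceil(np.linalg.norm(w)/.15))))
if __name__=='__main__': plan(*map(float,sys.argv[1:]))
E
sed -i '/np.array(\[\[-np.sin/d' plan.py
python3 plan.py .476 -.007 .2 -90
```

```text
pos [ 0.276  -0.5602  0.238 ] yaw -63.77 tilt 0.09 t 0.1 q7 -0.22
d [0.4239, -0.4077, 0.0386] w [-0.0015, 0.0005, 0.4578] n 12
```

Units first: shifts go in cm and turns go in units of 0.2 rad. So 0.424 m is 42.4, -0.408 m is -40.8, 0.458 rad is 2.29.

Request:
steer_hand([
  [[1,17,-16,0,0,0,1.15],[1,17,-16,0,0,0,1.15],[1,17,-16,0,0,0,1.15],[1,17,-16,0,0,0,1.15],[1,17,-16,0,0,0,1.15],[1,42.4,-40.8,3.8,0,0,2.29],[1,42.4,-40.8,3.8,0,0,2.29],[1,42.4,-40.8,3.8,0,0,2.29],[1,42.4,-40.8,3.8,0,0,2.29],[1,42.4,-40.8,3.8,0,0,2.29]],
])

```text
clock: 1.1
tool_pos: [0.4411, -0.1057, 0.2118]
eef_rot: [1.0, -0.0, -0.0, 0.0]
contact_force: [1.1, 0.2, -0.3]
opening: 0.999
finger_force: 0.0
```

```bash
python3 plan.py .476 -.007 .2 -90
```

```text
pos [ 0.4411 -0.1057  0.2118] yaw -90.02 tilt 0.01 t 1.1 q7 -1.44
d [0.0349, -0.0987, 0.0118] w [0.0001, 0.0001, -0.0003] n 3
```

In the tool's units: -0.099 m is -9.9, 0.035 m is 3.5.

Request:
steer_hand([
  [[1,3.5,-9.9,1.2,0,0,0],[1,3.5,-9.9,1.2,0,0,0],[1,3.5,-9.9,1.2,0,0,0],[1,3.5,-9.9,1.2,0,0,0],[1,3.5,-9.9,1.2,0,0,0]],
])

```text
clock: 1.6
tool_pos: [0.4751, -0.0102, 0.2]
eef_rot: [1.0, -0.001, -0.001, 0.001]
contact_force: [-0.2, 0.1, 0.9]
opening: 1.001
finger_force: 0.0
```

```bash
python3 plan.py .476 -.007 .06 -90; python3 look.py wrist w1; python3 -c "
from geo import *
print(proj('wrist',[[.463,-.007,.08],[.493,-.007,.08],[.677,-.007,.08]]))"
```

```text
pos [ 0.4751 -0.0102  0.2   ] yaw -90.12 tilt 0.09 t 1.6 q7 -1.62
d [0.001, -0.0034, 0.14] w [0.0012, 0.001, -0.002] n 3
[[313.49072283 253.54754164]
 [313.21184433 219.40433563]
 [310.94706833 -57.87309428]]
```

View pics/w1.png

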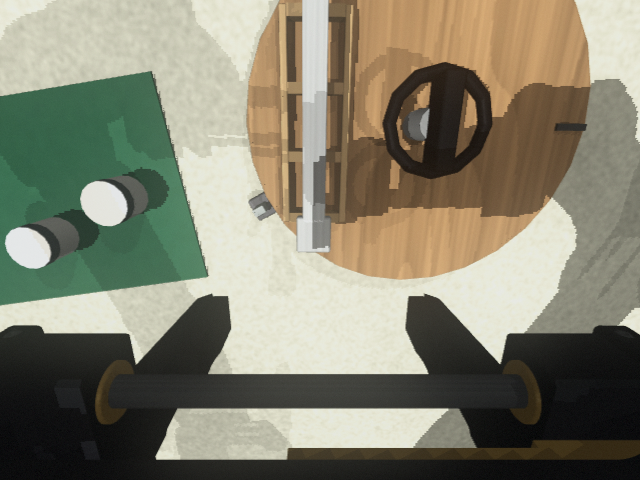

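The wrist view puts the plate at (297–328, 217–252), as predicted. It shows the pot lids at (106,202) and (29,247), the wheel centre at about (438,120) and the pointer at (584,127). Next I'll lower the arm and pinch the plate.

In the tool's units: 0.14 m is 14, -0.003 m is -0.3.

Request:
steer_hand([
  [[0.7,0.1,-0.3,14,0,0,0],[0.7,0.1,-0.3,14,0,0,0],[0.7,0.1,-0.3,14,0,0,0],[0.7,0.1,-0.3,14,0,0,0],[0.2,0.1,-0.3,14,0,0,0],[0.2,0.1,-0.3,14,0,0,0],[0.2,0.1,-0.3,14,0,0,0],[0.2,0.1,-0.3,14,0,0,0],[0.2,0.1,-0.3,14,0,0,0]],
], grip_force=20)

```text
clock: 2.55
tool_pos: [0.4781, -0.0062, 0.0614]
eef_rot: [1.0, -0.0, 0.002, 0.0]
contact_force: [1.8, -0.9, 1.0]
opening: 0.307
finger_force: 20.0
```

```bash
python3 plan.py .476 -.007 .06 -90; python3 -c "
from geo import *
c=cam('wrist')
"
```

```text
pos [ 0.4781 -0.0062  0.0614] yaw -90.06 tilt 0.2 t 2.5 q7 -1.63
d [-0.0021, 0.0008, 0.0013] w [0.0006, -0.0034, -0.001] n 1
```

Request:
steer_hand([
  [[0.2,0.1,0,-2,0,0,0],[0.2,0.6,0,-4.9,0,0,0],[0.2,2,0,-8.7,0,0,0],[0.2,4.1,0,-12,0,0,0],[0.2,6.8,0,-15,0,0,0],[0.2,10,0,-17.3,0,0,0],[0.2,13.6,0,-18.9,0,0,0],[0.2,17.5,0,-19.8,0,0,0],[0.2,21.5,0,-19.8,0,0,0],[0.2,24.4,0,-19.4,0,0,0]],
])

```text
clock: 3.55
tool_pos: [0.721, -0.0053, 0.2539]
eef_rot: [1.0, 0.0, -0.001, -0.0]
contact_force: [-2.6, -0.9, -3.9]
opening: 0.315
finger_force: 20.0
```

Request:
steer_hand([
  [[0.2,0,0,0,0,0,0],[0.2,0,0,0,0,0,0]],
])

```text
clock: 3.75
tool_pos: [0.7207, -0.0053, 0.2538]
eef_rot: [1.0, 0.0, -0.0, -0.0]
contact_force: [1.3, 0.8, -1.8]
opening: 0.312
finger_force: 20.0
```

```bash
python3 look.py side s2; python3 -c "
from geo import *
crop('s2',240,130,170,150,3.5,'s2c')"
```

```text
(no output)
```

View pics/s2c.png

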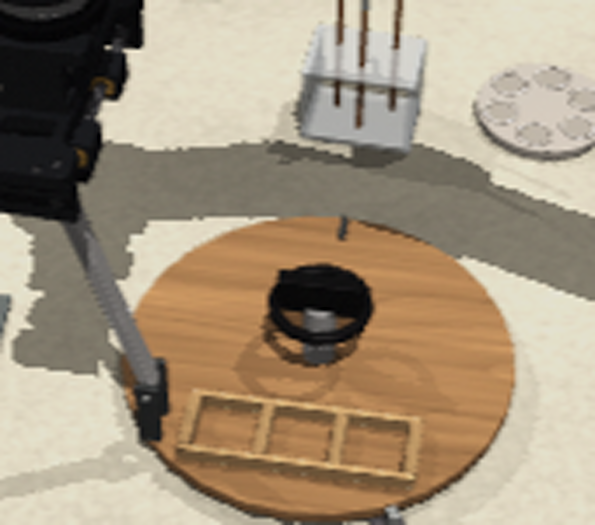

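The clamp bar now leans back past upright, and the empty cradle is visible. Next: release, go up, and look with the wrist camera over the mat and cradle.

In the tool's units: -0.2 m is -20, -0.1 m is -10.

Request:
steer_hand([
  [[0.8,0,0,0,0,0,0],[0.8,0,0,0,0,0,0],[0.8,0,0,-5,0,0,0],[0.8,0,0,-9,0,0,0],[0.8,-5,-2,-9,0,0,0],[0.8,-10,-5,-9,0,0,0],[0.8,-20,-9,-7,0,0,0],[0.8,-28,-12,-2,0,0,0],[0.8,-28,-12,-2,0,0,0],[0.8,-28,-12,-2,0,0,0]],
])

```text
clock: 4.8
tool_pos: [0.4536, 0.1086, 0.2808]
eef_rot: [1.0, -0.0, 0.001, -0.0]
contact_force: [0.8, 1.0, -0.1]
opening: 0.802
finger_force: 0.0
```

Request:
steer_hand([
  [[0.8,-3,0,0,0,0,0],[0.8,-3,0,0,0,0,0],[0.8,-3,0,0,0,0,0]],
])

```text
clock: 5.1
tool_pos: [0.426, 0.1083, 0.2814]
eef_rot: [1.0, 0.0, 0.001, -0.0]
contact_force: [-0.5, 0.3, 1.2]
opening: 0.802
finger_force: 0.0
```

```bash
python3 look.py wrist w2; python3 plan.py .4 .12 .25 -90; python3 -c "
from geo import *
import pickle; pickle.dump(cam('wrist'),open('w2.pkl','wb'))"
```

```text
pos [0.427  0.1083 0.2813] yaw -90.04 tilt 0.14 t 5.2 q7 -1.9
d [-0.0271, -0.0117, 0.0313] w [-0.0005, -0.0024, -0.0007] n 1
```

View pics/w2.png

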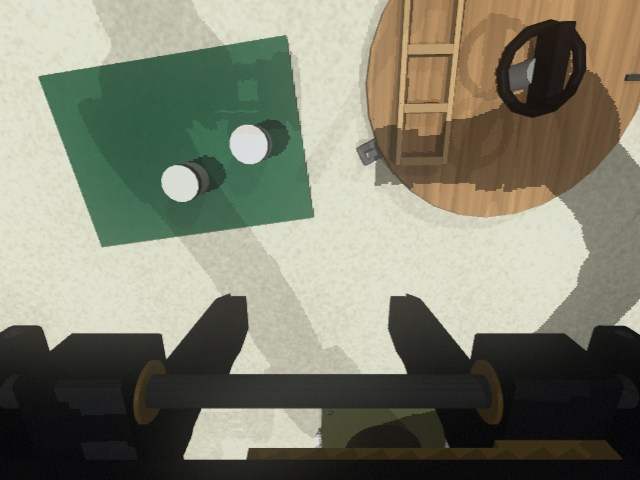

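The lids are at (249,144) and (182,183). The seat2 pocket is about (426,135) and seat1 about (430,77). I'll enlarge this for accuracy.

```bash
python3 -c "
from geo import *
import pickle
a=cv2.imread('pics/w2.png')
A=cv2.resize(a[0:180,385:475],None,fx=3.3,fy=3.3,interpolation=cv2.INTER_CUBIC)
B=cv2.resize(a[110:220,150:290],None,fx=3.3,fy=3.3,interpolation=cv2.INTER_CUBIC)
o=np.zeros((594,297+462,3),np.uint8);o[:,:297]=A;o[:363,297:]=B;cv2.imwrite('pics/w2c.png',o)
c=pickle.load(open('w2.pkl','rb'))
print(-c[1].T@c[2]); print(proj(None,[[.509,-.0056,.038],[.5649,-.006,.038],[.476,-.0055,.038]],c))
for w,t,s in(((249,144),(231,274.5),(340,320)),((182,183),(198,292),(353.5,355.5))):
  print(tri([(c,w),('top',t),('side',s)]),back(None,w,.047,c),back('top',t,.047),back('side',s,.047))
"
```

```text
[0.51247404 0.10827457 0.42813127]
[[420.28562461 136.61125175]
 [425.85006776  81.0677377 ]
 [417.36618015 166.93889602]]
(array([0.50073091, 0.18459985, 0.04186266]), np.float64(1.0725951645965779)) [0.50154325 0.18396991 0.047     ] [0.49939383 0.18182242 0.047     ] [0.49802186 0.18718449 0.047     ]
(array([0.45761768, 0.26579509, 0.03936601]), np.float64(0.7805731308736199)) [0.45920156 0.26303523 0.047     ] [0.45689294 0.26209061 0.047     ] [0.45586614 0.26938585 0.047     ]
```

View pics/w2c.png

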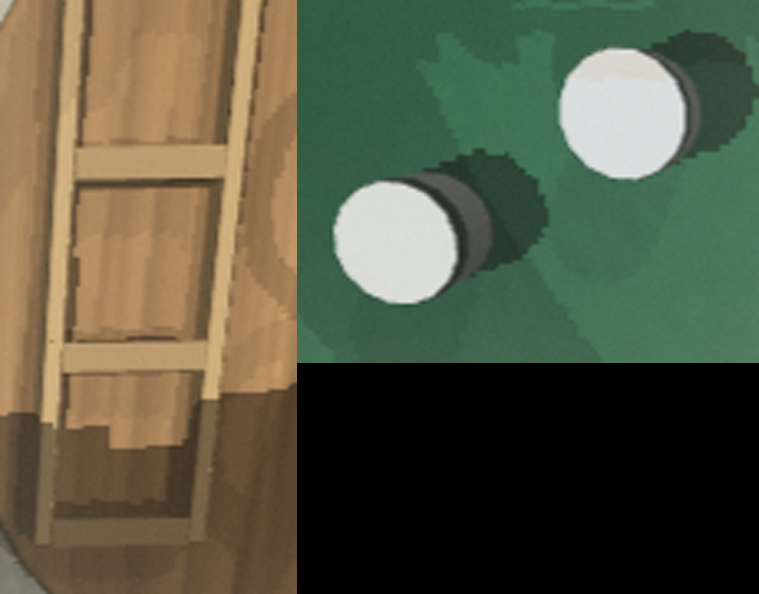

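```bash
python3 -c "
from geo import *
import pickle
c=pickle.load(open('w2.pkl','rb'))
q=lambda u,v:(385+u/3.3,v/3.3)
d1=back(None,q(134.5,356),.038,c);d0=back(None,q(151.5,161.5),.038,c);e=back(None,q(122,518),.038,c)
for u,v in((76,163),(227,160),(61,357),(208,355)): print(back(None,q(u,v),.038,c))
print(d0,d1,e,np.linalg.norm(d1-d0)); a=(d1-d0)/np.linalg.norm(d1-d0); print('row ang',np.degrees(np.arctan2(a[1],a[0])))
print('s1',(d0+d1)/2,'s2',d1+.028*a, (e+d1+.0045*a)/2)
print(back(None,(248.9,144.2),.047,c),back(None,(180.2,183.2),.047,c))
"; python3 look.py top top3; python3 -c "
from geo import *
crop('top3',180,190,160,125,5,'top3c')"
```

```text
[0.59443288 0.01543462 0.038     ]
[ 0.59521051 -0.03163621  0.038     ]
[0.53832529 0.01551692 0.038     ]
[ 0.53889161 -0.03275357  0.038     ]
[ 0.59482186 -0.0081109   0.038     ] [ 0.53860854 -0.00862593  0.038     ] [ 0.48705123 -0.00966899  0.038     ] 0.05621567937833741
row ang -179.47506301159612
s1 [ 0.5667152  -0.00836841  0.038     ] s2 [ 0.51060971 -0.00888246  0.038     ] [ 0.51057998 -0.00916807  0.038     ]
[0.50133373 0.18409368 0.047     ] [0.45897743 0.26511311 0.047     ]
```

View pics/top3c.png

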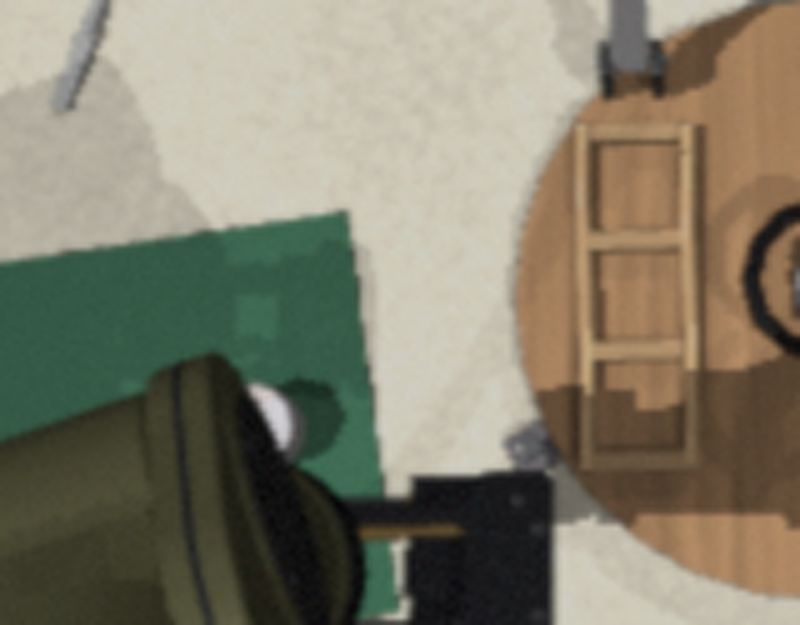

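```bash
python3 -c "
from geo import *
q=lambda u,v:(180+u/5,190+v/5)
print(back('top',q(640,240),.038),back('top',q(641,350),.038))"; python3 plan.py .501 .184 .09 -90
```

```text
[ 0.59099458 -0.0093037   0.038     ] [ 0.5350399  -0.00959337  0.038     ]
pos [0.4275 0.1083 0.2812] yaw -90.07 tilt 0.14 t 5.2 q7 -1.9
d [0.073, -0.0757, 0.1914] w [-0.0005, -0.0025, -0.0013] n 5
```

Request:
steer_hand([
  [[0.75,7.3,-7.6,12,0,0,0],[0.75,7.3,-7.6,12,0,0,0],[0.75,7.3,-7.6,12,0,0,0],[0.75,7.3,-7.6,12,0,0,0],[0.75,7.3,-7.6,19,0,0,0],[0.75,7.3,-7.6,23,0,0,0],[0.75,7.3,-7.6,25.8,0,0,0],[0.75,7.3,-7.6,25.8,0,0,0]],
])

```text
clock: 6.0
tool_pos: [0.4969, 0.1825, 0.0188]
eef_rot: [1.0, -0.001, -0.004, 0.002]
contact_force: [-1.1, -0.6, 1.1]
opening: 0.752
finger_force: 0.0
```

```bash
python3 look.py wrist w3
```

Request:
steer_hand([
  [[0.3,0,0,0,0,0,0],[0.3,0,0,0,0,0,0],[0.3,0,0,0,0,0,0],[0.3,0,0,0,0,0,0],[0.3,0,0,0,0,0,0]],
], grip_force=4)

```text
clock: 6.55
tool_pos: [0.5004, 0.1848, 0.0243]
eef_rot: [1.0, -0.0, 0.002, -0.001]
contact_force: [0.4, 0.3, 6.7]
opening: 0.473
finger_force: 4.0
```

```bash
python3 look.py wrist w4; python3 plan.py .501 .184 .023 -90; python3 -c "
from geo import *
a=np.hstack([cv2.imread(f'pics/w{i}.png')[150:450,120:520] for i in(3,4)]);cv2.imwrite('pics/w34.png',a)"
```

```text
pos [0.5004 0.1848 0.0242] yaw -90.02 tilt 0.19 t 6.6 q7 -1.98
d [0.0006, 0.0008, 0.0012] w [-0.0011, -0.0032, -0.0004] n 1
```

View pics/w34.png

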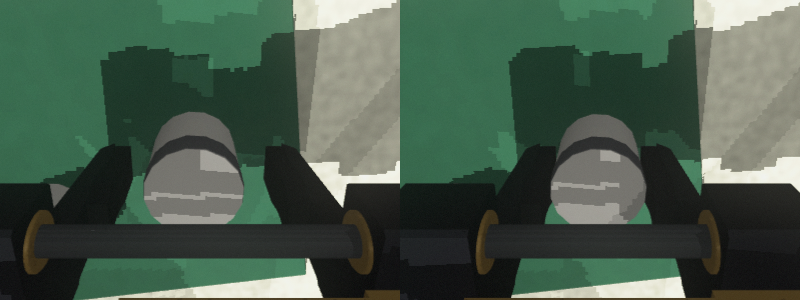

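The pot sits between the pads with an opening of 41.6 mm, which matches its width. Next I'll open, turn a quarter, and squeeze again so the pot is centred in both directions.

In the tool's units: -0.05 m is -5, 1.2 rad is 6.

Request:
steer_hand([
  [[0.75,0,0,0,0,0,0],[0.75,0,0,0,0,0,0],[0.75,0,0,-5,0,0,0.75],[0.75,0,0,-5,0,0,1.5],[0.75,0,0,-5,0,0,2.25],[0.75,0,0,-5,0,0,3],[0.75,0,0,-5,0,0,3.75],[0.75,0,0,-5,0,0,4.5],[0.75,0,0,-5,0,0,5.25],[0.75,0,0,-5,0,0,6]],
])

```text
clock: 7.6
tool_pos: [0.4989, 0.1844, 0.0726]
eef_rot: [0.824, -0.567, -0.0, -0.0]
contact_force: [0.2, -0.3, -0.7]
opening: 0.748
finger_force: 0.0
```

```bash
python3 plan.py .501 .1848 .074 180
```

```text
pos [0.4989 0.1844 0.0726] yaw -159.12 tilt 0.04 t 7.6 q7 -2.62
d [0.0004, -0.0021, -0.0014] w [0.0002, 0.0006, 0.3644] n 3
```

Joint 7 decreases for +rz, so I'll go the other way, to yaw 0.

In the tool's units: -1.5 rad is -7.5.

Request:
steer_hand([
  [[0.75,0,0,0,0,0,-7.5],[0.75,0,0,0,0,0,-7.5],[0.75,0,0,0,0,0,-7.5],[0.75,0,0,0,0,0,-7.5],[0.75,0,0,0,0,0,-7.5],[0.75,0,0,0,0,0,-7.5],[0.75,0,0,0,0,0,-7.5],[0.75,0,0,0,0,0,-7.5],[0.75,0,0,0,0,0,-7.5],[0.75,0,0,0,0,0,-7.5]],
], quiet=true)

```text
ok
```

Request:
steer_hand([
  [[0.75,0,0,0,0,0,-6.35],[0.75,0,0,0,0,0,-6.35],[0.75,0,0,0,0,0,-6.35],[0.75,0,0,0,0,0,-6.35],[0.75,0,0,0,0,0,-6.35],[0.75,0,0,0,0,0,-6.35],[0.75,0,0,0,0,0,-6.35],[0.75,0,0,0,0,0,-6.35],[0.75,0,0,0,0,0,-6.35]],
])

```text
clock: 9.5
tool_pos: [0.499, 0.1841, 0.0725]
eef_rot: [0.706, 0.708, -0.0, 0.0]
contact_force: [0.3, -0.7, -0.3]
opening: 0.749
finger_force: 0.0
```

```bash
python3 plan.py .501 .1848 .024 0
```

```text
pos [0.499  0.1841 0.0725] yaw 0.2 tilt 0.03 t 9.5 q7 -0.99
d [0.0007, 0.0021, 0.0485] w [-0.0003, 0.0003, 0.0035] n 1
```

Down, grasp at 20 N, lift.

In the tool's units: -0.05 m is -5, 0.049 m is 4.9, 0.003 rad is 0.015.

Request:
steer_hand([
  [[0.75,0.1,0.2,3,0,0,0.015],[0.75,0.1,0.2,4.9,0,0,0.015],[0.75,0.1,0.2,4.9,0,0,0.015],[0.3,0.1,0.2,4.9,0,0,0.015],[0.3,0.1,0.2,4.9,0,0,0.015],[0.3,0.1,0.2,4.9,0,0,0.015],[0.3,0.1,0.2,4.9,0,0,0.015],[0.3,0.1,0.2,4,0,0,0.015],[0.3,0.1,0.2,0,0,0,0.015],[0.3,0.1,0.2,-5,0,0,0.015]],
], grip_force=20)

```text
clock: 10.5
tool_pos: [0.4999, 0.1847, 0.1229]
eef_rot: [0.708, 0.706, -0.002, -0.001]
contact_force: [1.0, 0.3, -0.6]
opening: 0.471
finger_force: 20.0
```

```bash
python3 plan.py .566 -.008 .13 0
```

```text
pos [0.4999 0.1847 0.1229] yaw -0.19 tilt 0.23 t 10.5 q7 -0.95
d [-0.1925, 0.0668, -0.007] w [-0.0035, 0.002, -0.0034] n 5
```

In the tool's units: -0.007 m is -0.7, -0.192 m is -19.2, -0.003 rad is -0.015.

Request:
steer_hand([
  [[0.3,-19.2,6.55,-0.7,-0.015,0.01,-0.015],[0.3,-19.2,6.55,-0.7,-0.015,0.01,-0.015],[0.3,-19.2,6.55,-0.7,-0.015,0.01,-0.015],[0.3,-19.2,6.55,-0.7,-0.015,0.01,-0.015],[0.3,-19.2,6.55,-0.7,-0.015,0.01,-0.015],[0.3,-19.2,6.55,-0.7,-0.015,0.01,-0.015]],
])

```text
clock: 11.1
tool_pos: [0.5661, -0.0094, 0.13]
eef_rot: [0.709, 0.705, 0.002, 0.001]
contact_force: [-0.9, 1.4, -1.3]
opening: 0.466
finger_force: 20.0
```

```bash
python3 look.py wrist w5; python3 plan.py .5655 -.007 .065 0;python3 -c "
from geo import *
import pickle; pickle.dump(cam('wrist'),open('w5.pkl','wb'))"
```

```text
pos [ 0.5657 -0.0068  0.13  ] yaw -0.11 tilt 0.25 t 11.2 q7 -0.59
d [-0.0004, -0.0004, 0.065] w [0.0034, -0.0027, -0.0019] n 2
```

View pics/w5.png

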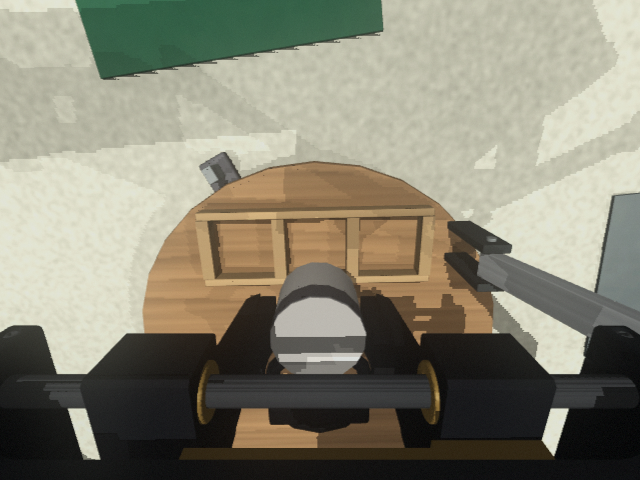

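```bash
python3 -c "
from geo import *
import pickle
c=pickle.load(open('w5.pkl','rb'))
for uv in((279,247),(352,246),(315,213),(317,281)): print(back(None,uv,.038,c))
print(proj(None,[[.5657,-.007,.152],[.5657,-.007,.108]],c))"
```

```text
[ 0.53763497 -0.0038229   0.038     ]
[ 0.59301289 -0.00319487  0.038     ]
[0.56507036 0.02244232 0.038     ]
[ 0.56638566 -0.03215989  0.038     ]
[[315.5384987  337.88610319]
 [315.78412657 292.38274944]]
```

The camera puts the middle pocket centre at (0.565, −0.006), which agrees with the target. Next I'll lower the pot.

In the tool's units: 0.083 m is 8.3, 0.077 m is 7.7, -0.003 rad is -0.015.

Request:
steer_hand([
  [[0.3,0,-0.1,3,0.015,-0.015,-0.01],[0.3,0,-0.1,6,0.015,-0.015,-0.01],[0.3,0,-0.1,7,0.015,-0.015,-0.01],[0.3,0,-0.1,7.7,0.015,-0.015,-0.01],[0.3,0,-0.1,8.3,0.015,-0.015,-0.01],[0.3,0,-0.1,8.3,0.015,-0.015,-0.01]],
])

```text
clock: 11.75
tool_pos: [0.5652, -0.0062, 0.0468]
eef_rot: [0.706, 0.708, -0.0, 0.0]
contact_force: [0.2, -0.6, -1.3]
opening: 0.464
finger_force: 20.0
```

```bash
python3 plan.py .565 -.0068 .045 0
```

```text
pos [ 0.5652 -0.0062  0.0468] yaw 0.1 tilt 0.06 t 11.8 q7 -0.67
d [-0.0006, -0.0002, 0.0018] w [0.0003, 0.0009, 0.0017] n 1
```

No contact force, so the pot is inside the pocket. Now settle, release and rise.

Units first: shifts go in cm and turns go in units of 0.2 rad. So 0.14 m is 14, -0.11 m is -11, -0.3 rad is -1.5.

Request:
steer_hand([
  [[0.3,0,0,0.2,0,0,0],[0.3,0,0,0.2,0,0,0],[0.52,0,0,0.2,0,0,0],[0.62,0,0,0.2,0,0,0],[0.62,0,0,0.2,0,0,0],[0.62,0,0,-3,0,0,0],[0.62,0,0,-8,0,0,0],[0.62,5,-2,-11,0,0,-0.5],[0.62,10,-5,-11,0,0,-1],[0.62,14,-8,-11,0,0,-1.5]],
])

```text
clock: 12.75
tool_pos: [0.4962, 0.1199, 0.1575]
eef_rot: [0.592, 0.806, 0.002, 0.001]
contact_force: [-0.2, 0.3, -0.3]
opening: 0.624
finger_force: 0.0
```

```bash
python3 look.py side s6; python3 look.py wrist w6; python3 -c "
from geo import *
a=cv2.imread('pics/s6.png')[200:380,270:400]; b=cv2.imread('pics/w6.png')
cv2.imwrite('pics/s6c.png',np.hstack([cv2.resize(a,None,fx=2.6,fy=2.6,interpolation=2),cv2.resize(b,(462,468-120+0))if 0 else cv2.resize(b,(462,468))]))"; python3 plan.py .458 .265 .1 0
```

```text
pos [0.4917 0.1256 0.1572] yaw 18.06 tilt 0.25 t 12.8 q7 -0.63
d [0.1427, 0.0111, 0.0579] w [-0.0004, -0.0043, 0.3152] n 4
```

View pics/s6c.png

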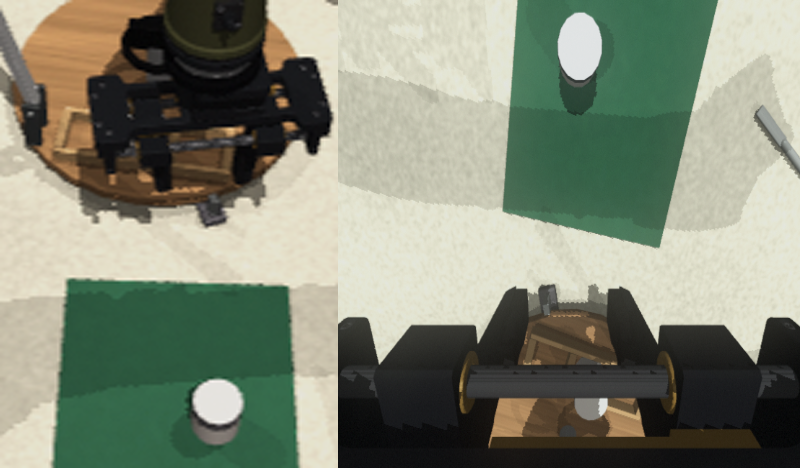

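The first pot is in the rack, and the second is still at its place, seen at side pixel (353.5,354.6). Going to it.

```bash
python3 plan.py .4577 .2658 .08 -45; python3 -c "
from geo import *
print(back('wrist',(335.2,47),.047))"
```

```text
pos [0.4917 0.1256 0.1572] yaw 18.06 tilt 0.25 t 12.8 q7 -0.63
d [0.1435, 0.0111, 0.0779] w [-0.0021, -0.004, 1.1006] n 8
[0.46061675 0.26267737 0.047     ]
```

In the tool's units: 0.143 m is 14.3, 0.078 m is 7.8, 1.1 rad is 5.5.

Request:
steer_hand([
  [[0.75,14.3,1.1,7.8,-0.01,-0.02,5.5],[0.75,14.3,1.1,7.8,-0.01,-0.02,5.5],[0.75,14.3,1.1,7.8,-0.01,-0.02,5.5],[0.75,14.3,1.1,7.8,-0.01,-0.02,5.5],[0.75,14.3,1.1,7.8,-0.01,-0.02,5.5],[0.75,14.3,1.1,7.8,-0.01,-0.02,5.5],[0.75,14.3,1.1,7.8,-0.01,-0.02,5.5],[0.75,14.3,1.1,7.8,-0.01,-0.02,5.5],[0.75,14.3,1.1,7.8,-0.01,-0.02,5.5],[0.75,14.3,1.1,7.8,-0.01,-0.02,5.5]],
])

```text
clock: 13.85
tool_pos: [0.4637, 0.2578, 0.0779]
eef_rot: [0.926, 0.377, -0.001, 0.003]
contact_force: [0.1, 0.5, -0.0]
opening: 0.745
finger_force: 0.0
```

```bash
python3 plan.py .4585 .2655 .024 -45
```

```text
pos [0.4637 0.2578 0.0779] yaw -45.66 tilt 0.31 t 13.8 q7 -1.65
d [0.0018, -0.0094, 0.0538] w [0.0044, 0.0031, -0.0115] n 2
```

Request:
steer_hand([
  [[0.75,0.2,-0.9,0,0,0,-0.05],[0.75,0.2,-0.9,3,0,0,-0.05],[0.75,0.2,-0.9,5.4,0,0,-0.05],[0.75,0.2,-0.9,5.4,0,0,-0.05],[0.3,0.2,-0.9,5.4,0,0,-0.05],[0.3,0.2,-0.9,5.4,0,0,-0.05],[0.3,0.2,-0.9,5.4,0,0,-0.05],[0.3,0.2,-0.9,5.4,0,0,-0.05],[0.3,0.2,-0.9,5.4,0,0,-0.05]],
], grip_force=4)

```text
clock: 14.75
tool_pos: [0.4594, 0.266, 0.0249]
eef_rot: [0.925, 0.381, 0.0, 0.002]
contact_force: [-0.3, 0.4, 6.6]
opening: 0.472
finger_force: 4.0
```

```bash
python3 plan.py .4585 .2655 .024 -45
```

```text
pos [0.4594 0.266  0.0249] yaw -45.2 tilt 0.27 t 14.8 q7 -1.68
d [-0.001, -0.0003, 0.0009] w [0.0046, 0.0011, -0.0035] n 1
```

Request:
steer_hand([
  [[0.75,0,0,0,0,0,0],[0.75,0,0,0,0,0,0],[0.75,0,0,-5,0,0,-0.75],[0.75,0,0,-5,0,0,-1.5],[0.75,0,0,-5,0,0,-2.25],[0.75,0,0,-5,0,0,-3],[0.75,0,0,-5,0,0,-3.75],[0.75,0,0,-5,0,0,-4.5],[0.75,0,0,-5,0,0,-5.25],[0.75,0,0,-5,0,0,-6]],
])

```text
clock: 15.75
tool_pos: [0.4588, 0.2654, 0.0737]
eef_rot: [0.545, 0.838, -0.002, 0.002]
contact_force: [-0.9, 0.1, 0.5]
opening: 0.746
finger_force: 0.0
```

Request:
steer_hand([
  [[0.75,0,0,0,0,0,-0.75],[0.75,0,0,0,0,0,-1.5],[0.75,0,0,0,0,0,-1.85],[0.75,0,0,0,0,0,-1.85],[0.75,0,0,0,0,0,-1.85]],
], quiet=true)

```text
ok
```

```bash
python3 plan.py .4585 .2655 .024 45
```

```text
pos [0.4588 0.2655 0.0737] yaw 44.63 tilt 0.32 t 16.2 q7 -0.64
d [0.0004, -0.0, 0.0497] w [-0.0034, 0.0044, -0.0065] n 1
```

Request:
steer_hand([
  [[0.75,0,0,3,-0.015,0.02,-0.03],[0.75,0,0,4.9,-0.015,0.02,-0.03],[0.75,0,0,4.9,-0.015,0.02,-0.03],[0.3,0,0,4.9,-0.015,0.02,-0.03],[0.3,0,0,4.9,-0.015,0.02,-0.03],[0.3,0,0,4.9,-0.015,0.02,-0.03],[0.3,0,0,4.9,-0.015,0.02,-0.03],[0.3,0,0,4,-0.015,0.02,-0.03],[0.3,0,0,0,-0.015,0.02,-0.03],[0.3,0,0,-5,-0.015,0.02,-0.03]],
], grip_force=20)

```text
clock: 17.25
tool_pos: [0.4575, 0.2651, 0.1242]
eef_rot: [0.382, 0.924, -0.002, -0.001]
contact_force: [0.3, 0.4, -0.2]
opening: 0.466
finger_force: 20.0
```

Request:
steer_hand([
  [[0.3,0,0,0,0,0,0],[0.3,0,0,0,0,0,0]],
], quiet=true)

```text
ok
```

```bash
python3 plan.py .509 -.0073 .125 45
```

```text
pos [0.4594 0.2661 0.1253] yaw 45.06 tilt 0.16 t 17.4 q7 -0.55
d [-0.2282, -0.1585, 0.0001] w [0.0025, 0.0011, 0.001] n 6
```

In the tool's units: -0.228 m is -22.8, -0.1585 m is -15.85, 0.002 rad is 0.01.

Request:
steer_hand([
  [[0.3,-22.8,-15.85,0,0.01,0.005,0],[0.3,-22.8,-15.85,0,0.01,0.005,0],[0.3,-22.8,-15.85,0,0.01,0.005,0],[0.3,-22.8,-15.85,0,0.01,0.005,0],[0.3,-22.8,-15.85,0,0.01,0.005,0],[0.3,-22.8,-15.85,0,0.01,0.005,0],[0.3,-22.8,-15.85,0,0.01,0.005,0],[0.3,-22.8,-15.85,0,0.01,0.005,0],[0.3,-22.8,-15.85,0,0.01,0.005,0]],
])

```text
clock: 18.35
tool_pos: [0.5078, -0.0054, 0.1235]
eef_rot: [0.381, 0.925, -0.0, -0.001]
contact_force: [-0.1, 0.6, -1.8]
opening: 0.473
finger_force: 20.0
```

```bash
python3 plan.py .509 -.0073 .047 45
```

```text
pos [ 0.5078 -0.0054  0.1235] yaw 45.24 tilt 0.17 t 18.4 q7 -0.09
d [-0.0024, -0.0003, 0.0765] w [-0.0019, -0.0023, 0.0041] n 2
```

Request:
steer_hand([
  [[0.3,-0.15,0,3,0,0,0],[0.3,-0.15,0,5.5,0,0,0],[0.3,-0.15,0,5.5,0,0,0]],
])

```text
clock: 18.65
tool_pos: [0.5072, -0.0067, 0.0667]
eef_rot: [0.38, 0.925, -0.002, -0.003]
contact_force: [-1.1, 0.6, 0.3]
opening: 0.472
finger_force: 20.0
```

```bash
python3 plan.py .509 -.0073 .046 45
```

```text
pos [ 0.5072 -0.0067  0.0667] yaw 45.31 tilt 0.41 t 18.6 q7 -0.2
d [-0.0018, 0.001, 0.0207] w [-0.0058, -0.0042, 0.0054] n 1
```

Request:
steer_hand([
  [[0.3,0,0,0.6,0,0,0],[0.3,0,0,1.2,0,0,0],[0.3,0,0,1.8,0,0,0],[0.3,0,0,2.2,0,0,0],[0.3,0,0,2.2,0,0,0]],
])

```text
clock: 19.15
tool_pos: [0.5093, -0.0083, 0.0469]
eef_rot: [0.382, 0.924, -0.001, -0.001]
contact_force: [0.6, 0.2, -0.5]
opening: 0.466
finger_force: 20.0
```

```bash
python3 plan.py .509 -.0073 .046 45
```

```text
pos [ 0.5093 -0.0083  0.0469] yaw 45.1 tilt 0.11 t 19.1 q7 -0.24
d [0.0009, 0.0005, 0.0009] w [-0.002, -0.0004, 0.0018] n 1
```

In the tool's units: -0.11 m is -11, -0.1 m is -10, 0.2 rad is 1.

Request:
steer_hand([
  [[0.3,0,0,0.2,0,0,0],[0.3,0,0,0.2,0,0,0],[0.5,0,0,0.2,0,0,0],[0.58,0,0,0.2,0,0,0],[0.58,0,0,0.2,0,0,0],[0.58,0,0,-2,0,0,0],[0.58,0,0,-6,0,0,0],[0.58,0,0,-11,0,0,0],[0.58,-10,-4,-11,0,0,0.5],[0.58,-10,-4,-11,0,0,1]],
])

```text
clock: 20.15
tool_pos: [0.5504, -0.0999, 0.1589]
eef_rot: [0.472, 0.881, 0.0, 0.001]
contact_force: [0.8, -0.1, 0.5]
opening: 0.58
finger_force: 0.0
```

Request:
steer_hand([
  [[0.7,0,0,-5,0,0,0.75],[0.7,0,0,-10,0,0,1.5],[0.7,0,0,-15,0,0,2.25]],
], quiet=true)

```text
ok
```

```bash
python3 look.py top t7; python3 look.py side s7; python3 -c "
from geo import *
a=cv2.imread('pics/t7.png')[180:320,270:410]; b=cv2.imread('pics/s7.png')[130:290,260:400]
f=lambda i:cv2.resize(i,(400,int(400*i.shape[0]/i.shape[1])),interpolation=2)
a=f(a);b=f(b);o=np.zeros((max(len(a),len(b)),800,3),np.uint8);o[:len(a),:400]=a;o[:len(b),400:]=b;cv2.imwrite('pics/t7c.png',o)"
```

```text
(no output)
```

View pics/t7c.png

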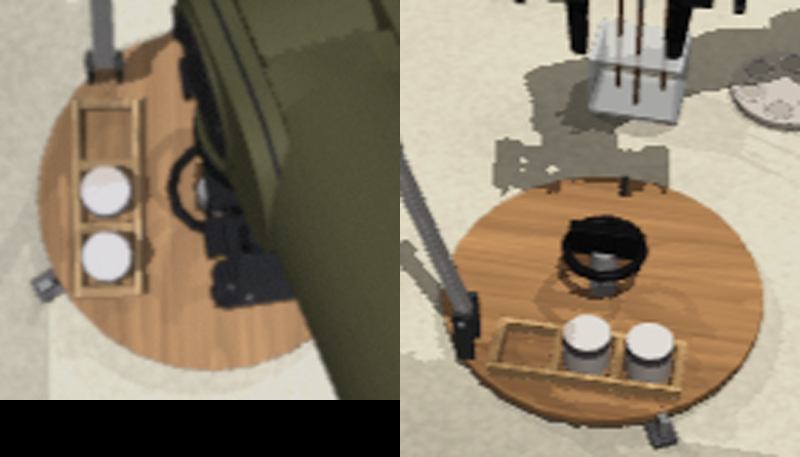

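Both pots stand in the middle and free-end pockets, and the bar is still raised. Next I'll go back above the thumb plate.

Request:
steer_hand([
  [[0.8,0,0,-3,0,0,0],[0.8,0,0,-3,0,0,0],[0.8,0,0,-3,0,0,0]],
], quiet=true)

```text
ok
```

```bash
python3 plan.py .7205 -.0055 .36 -90
```

```text
pos [ 0.5491 -0.1     0.3363] yaw 7.88 tilt 0.15 t 20.9 q7 -0.14
d [0.0701, 0.1827, -0.0242] w [-0.001, 0.0028, 1.7083] n 12
```

Request:
steer_hand([
  [[0.8,0,0,-2.5,0,0,6.5],[0.8,0,0,-2.5,0,0,6.5],[0.8,0,0,-2.5,0,0,6.5],[0.8,0,0,-2.5,0,0,6.5],[0.8,0,0,-2.5,0,0,6.5],[0.8,7,18.27,-2.5,0,0,8.54],[0.8,7,18.27,-2.5,0,0,8.54],[0.8,7,18.27,-2.5,0,0,8.54],[0.8,7,18.27,-2.5,0,0,8.54],[0.8,7,18.27,-2.5,0,0,8.54]],
], quiet=true)

```text
ok
```

Request:
steer_hand([
  [[0.8,0,0,0,0,0,1.5],[0.8,0,0,0,0,0,1.5],[0.8,0,0,0,0,0,1.5]],
], quiet=true)

```text
ok
```

```bash
python3 plan.py .7205 -.0055 .2538 -90
```

```text
pos [ 0.7202 -0.0056  0.3589] yaw -95.29 tilt 0.37 t 22.1 q7 -1.8
d [0.0009, -0.0005, 0.1051] w [0.0028, 0.0057, -0.0923] n 3
```

Request:
steer_hand([
  [[0.8,0,0,0,0,0.025,-0.46],[0.8,0,0,5,0,0.025,-0.46],[0.8,0,0,8,0,0.025,-0.46],[0.8,0,0,10.5,0,0.025,-0.46],[0.8,0,0,10.5,0,0.025,-0.46],[0.2,0,0,10.5,0,0.025,-0.46],[0.2,0,0,10.5,0,0.025,-0.46],[0.2,0,0,10.5,0,0.025,-0.46],[0.2,0,0,10.5,0,0.025,-0.46],[0.2,0,0,10.5,0,0.025,-0.46]],
], grip_force=20)

```text
clock: 23.15
tool_pos: [0.7209, -0.0056, 0.2573]
eef_rot: [1.0, 0.0, 0.002, 0.001]
contact_force: [0.1, 0.1, 0.9]
opening: 0.37
finger_force: 0.0
```

```bash
python3 plan.py .7205 -.0055 .2538 -90
```

```text
pos [ 0.7209 -0.0056  0.2573] yaw -90.0 tilt 0.26 t 23.1 q7 -1.74
d [-0.0004, -0.0001, 0.0035] w [0.0012, -0.0044, 0.0001] n 1
```

In the tool's units: 0.003 m is 0.3.

Request:
steer_hand([
  [[0.2,0,0,0.3,0,0,0],[0.2,0,0,0.3,0,0,0],[0.2,0,0,0.3,0,0,0]],
])

```text
clock: 23.45
tool_pos: [0.7226, -0.0056, 0.2555]
eef_rot: [1.0, -0.0, 0.004, 0.001]
contact_force: [2.2, -0.1, 6.2]
opening: 0.314
finger_force: 20.0
```

Request:
steer_hand([
  [[0.2,-1.5,0,-0.4,0,0,0],[0.2,-2.9,0,-0.5,0,0,0],[0.2,-6.9,0,-0.4,0,0,0],[0.2,-10.8,0,0.5,0,0,0],[0.2,-14.4,0,2.1,0,0,0],[0.2,-17.6,0,4.4,0,0,0],[0.2,-20.3,0,7.4,0,0,0],[0.2,-22.4,0,10.7,0,0,0],[0.2,-23.8,0,14.5,0,0,0],[0.2,-24.3,0,17.4,0,0,0]],
])

```text
clock: 24.45
tool_pos: [0.4768, -0.0064, 0.0779]
eef_rot: [1.0, -0.0, 0.001, 0.001]
contact_force: [0.9, -1.0, 0.2]
opening: 0.312
finger_force: 20.0
```

```bash
python3 plan.py .477 -.0055 .0605 -90
```

```text
pos [ 0.4768 -0.0064  0.0779] yaw -90.04 tilt 0.17 t 24.4 q7 -1.93
d [0.0001, -0.0009, 0.0174] w [0.0017, -0.0025, -0.0008] n 1
```

In the tool's units: 0.018 m is 1.8, 0.01 m is 1.

Request:
steer_hand([
  [[0.2,0,0,1,0,0,0],[0.2,0,0,1.8,0,0,0],[0.2,0,0,1.8,0,0,0]],
])

```text
clock: 24.75
tool_pos: [0.4766, -0.0058, 0.0603]
eef_rot: [1.0, -0.0, -0.0, 0.001]
contact_force: [-5.4, 1.1, -0.4]
opening: 0.315
finger_force: 20.1
```

Request:
steer_hand([
  [[0.2,0,0,0.4,0,0,0],[0.2,0,0,0.4,0,0,0]],
])

```text
clock: 24.95
tool_pos: [0.477, -0.0055, 0.0572]
eef_rot: [1.0, -0.0, 0.0, 0.0]
contact_force: [-5.6, 1.3, -0.6]
opening: 0.306
finger_force: 20.1
```

```bash
python3 plan.py .477 -.0055 .0605 -90
```

```text
pos [ 0.477  -0.0055  0.0572] yaw -90.0 tilt 0.07 t 24.9 q7 -1.93
d [0.0, 0.0, -0.0033] w [0.0009, -0.0007, -0.0] n 1
```

The clamp is near down. To make sure, I'll release, close the fingers above the plate, and press its top gently.

In the tool's units: -0.055 m is -5.5, -0.04 m is -4.

Request:
steer_hand([
  [[0.7,0,0,0,0,0,0],[0.7,0,0,0,0,0,0],[0.7,0,0,-4,0,0,0],[0.0,0,0,-5.5,0,0,0],[0.0,0,0,-5.5,0,0,0],[0.0,0,0,-5.5,0,0,0],[0.0,0,0,-5.5,0,0,0],[0.0,0,0,-5.5,0,0,0]],
], lines="1,3")

```text
clock: 25.75
tool_pos: [0.4777, -0.0058, 0.1111]
eef_rot: [1.0, -0.0, 0.001, 0.001]
```

Request:
steer_hand([
  [[0,0,0,1.5,0,0,0],[0,0,0,2.5,0,0,0],[0,0,0,2.9,0,0,0],[0,0,0,2.9,0,0,0]],
])

```text
clock: 26.15
tool_pos: [0.4775, -0.0058, 0.0819]
eef_rot: [1.0, 0.0, 0.001, 0.001]
contact_force: [-0.4, 0.0, 0.9]
opening: 0.008
finger_force: 0.0
```

Request:
steer_hand([
  [[0,0,0,0.3,0,0,0],[0,0,0,0.6,0,0,0],[0,0,0,0.6,0,0,0]],
])

```text
clock: 26.45
tool_pos: [0.479, -0.0052, 0.0796]
eef_rot: [1.0, 0.0, 0.003, 0.0]
contact_force: [-4.6, 1.6, 30.3]
opening: 0.004
finger_force: 14.8
```

Fully down: the top stops at z = 0.0796 under 30 N. Next I'll rise and turn to yaw +90 over the wheel, so that one clockwise sweep may be enough.

In the tool's units: -0.11 m is -11, -0.1 m is -10, -1.2 rad is -6.

Request:
steer_hand([
  [[0,0,0,-5,0,0,0],[0,0,0,-10,0,0,0],[0.6,4,5,-11,0,0,-6],[0.6,4,5,-11,0,0,-6],[0.6,4,5,-11,0,0,-6],[0.6,4,5,-11,0,0,-6],[0.6,4,5,-11,0,0,-6],[0.6,4,5,-11,0,0,-6],[0.6,4,5,-11,0,0,-6],[0.6,4,5,-11,0,0,-6]],
], quiet=true)

```text
ok
```

Request:
steer_hand([
  [[0.6,0,0,0,0,0,-7.5],[0.6,0,0,0,0,0,-7.5],[0.6,0,0,0,0,0,-7.5],[0.6,0,0,0,0,0,-7.5],[0.6,0,0,0,0,0,-7.5],[0.6,0,0,0,0,0,-7.5],[0.6,0,0,0,0,0,-7.5],[0.6,0,0,0,0,0,-7.5],[0.6,0,0,0,0,0,-7.5],[0.6,0,0,0,0,0,-7.5]],
])

```text
clock: 28.45
tool_pos: [0.5177, -0.0562, 0.1871]
eef_rot: [0.216, 0.976, -0.001, 0.002]
contact_force: [0.3, 0.1, -0.0]
opening: 0.6
finger_force: 0.0
```

Request:
steer_hand([
  [[0.6,0,0,0,0,0,0],[0.6,0,0,0,0,0,0]],
], quiet=true)

```text
ok
```

```bash
python3 plan.py .565 -.099 .14 90; python3 look.py wrist w8; python3 -c "
from geo import *
print(proj('wrist',[[.565,-.099,.107],[.598,-.099,.107],[.532,-.099,.107],[.565,-.099,.085]]))"
```

```text
pos [ 0.5177 -0.0559  0.187 ] yaw 64.46 tilt 0.19 t 28.6 q7 0.3
d [-0.0611, -0.0185, 0.0472] w [-0.0005, 0.0033, -0.4457] n 3
[[293.41928868 327.07146698]
 [311.71852506 358.67721353]
 [273.70230999 293.0170497 ]
 [295.21043442 312.6476357 ]]
```

View pics/w8.png

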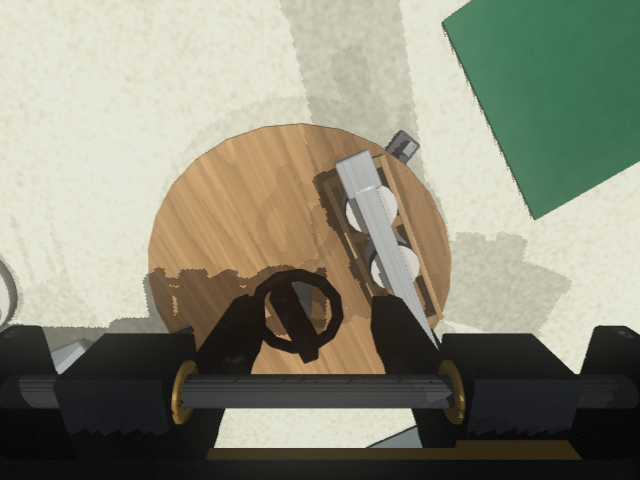

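```bash
python3 -c "
from geo import *
for uv,z in(((285,281),.107),((311,359),.107),((356,166),.08),((374,188),.08),((417,300),.08),((301,311),.085)): print(back('wrist',uv,z))"; python3 look.py top t9;python3 -c "
from geo import *
crop('t9',270,180,140,130,4.5,'t9c')"
```

```text
[ 0.52680887 -0.08669103  0.107     ]
[ 0.59803153 -0.09966669  0.107     ]
[ 0.47622657 -0.00391612  0.08      ]
[0.49711632 0.00195407 0.08      ]
[ 0.6013062  -0.00122498  0.08      ]
[ 0.5656957  -0.09385811  0.085     ]
```

View pics/t9c.png

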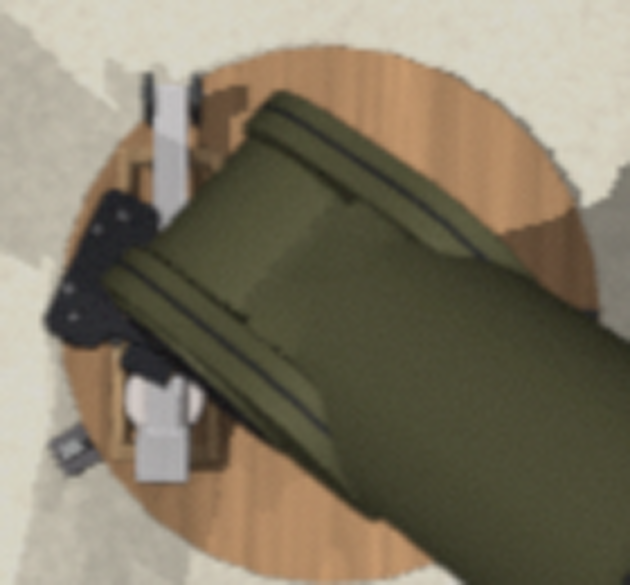

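The top view confirms the row is nearly unchanged, and the bar lies shut from (171,88) to (162,465). Now to grip the wheel.

Request:
steer_hand([
  [[0.6,-6,-1.9,4.7,0,0,-2.2],[0.6,-6,-1.9,4.7,0,0,-2.2],[0.6,-6,-1.9,4.7,0,0,-2.2],[0.6,-6,-1.9,4.7,0,0,-2.2],[0.6,-6,-1.9,4.7,0,0,-2.2],[0.6,-6,-1.9,4.7,0,0,-2.2]],
])

```text
clock: 29.35
tool_pos: [0.5641, -0.098, 0.1409]
eef_rot: [0.002, 1.0, -0.001, 0.002]
contact_force: [1.0, 0.3, 0.4]
opening: 0.6
finger_force: 0.0
```

```bash
python3 plan.py .565 -.0975 .09 90
```

```text
pos [ 0.5641 -0.098   0.1409] yaw 89.81 tilt 0.24 t 29.4 q7 0.77
d [-0.0007, 0.0006, 0.0509] w [-0.0015, 0.004, -0.0032] n 2
```

In the tool's units: 0.051 m is 5.1, 0.03 m is 3.

Request:
steer_hand([
  [[0.6,-0.1,0,3,0,0,0],[0.6,-0.1,0,5.1,0,0,0],[0.6,-0.1,0,5.1,0,0,0],[0.05,-0.1,0,5.1,0,0,0],[0.05,-0.1,0,5.1,0,0,0],[0.05,-0.1,0,5.1,0,0,0],[0.05,-0.1,0,5.1,0,0,0],[0.05,-0.1,0,5.1,0,0,0]],
], grip_force=40)

```text
clock: 30.15
tool_pos: [0.5655, -0.0993, 0.0896]
eef_rot: [0.001, 1.0, -0.001, 0.002]
contact_force: [0.8, -10.2, 4.7]
opening: 0.171
finger_force: 4.7
```

Request:
steer_hand([
  [[0.05,0,0,0,0,0,0.5],[0.05,0,0,0,0,0,1],[0.05,0,0,0,0,0,1.5],[0.05,0,0,0,0,0,1.5]],
])

```text
clock: 30.55
tool_pos: [0.5655, -0.0995, 0.0896]
eef_rot: [0.151, 0.988, -0.001, 0.002]
contact_force: [0.4, -0.7, 3.9]
opening: 0.154
finger_force: 39.9
```

```bash
python3 plan.py .565 -.0975 .09 90
```

```text
pos [ 0.5655 -0.0995  0.0896] yaw 72.61 tilt 0.27 t 30.6 q7 0.43
d [0.0011, 0.0018, -0.0004] w [-0.0023, 0.0042, -0.3036] n 3
```

In the tool's units: 1.2 rad is 6.

Request:
steer_hand([
  [[0.05,0,0,0,0,0,0.6],[0.05,0,0,0,0,0,1.2],[0.05,0,0,0,0,0,1.8],[0.05,0,0,0,0,0,2.4],[0.05,0,0,0,0,0,3],[0.05,0,0,0,0,0,3.6],[0.05,0,0,0,0,0,4.2],[0.05,0,0,0,0,0,4.8],[0.05,0,0,0,0,0,5.4],[0.05,0,0,0,0,0,6]],
])

```text
clock: 31.55
tool_pos: [0.5662, -0.099, 0.0896]
eef_rot: [0.683, 0.731, 0.001, 0.003]
contact_force: [2.0, -1.6, 0.0]
opening: 0.156
finger_force: 40.2
```

Request:
steer_hand([
  [[0.05,0,0,0,0,0,0.6],[0.05,0,0,0,0,0,1.2],[0.05,0,0,0,0,0,1.8],[0.05,0,0,0,0,0,2.4],[0.05,0,0,0,0,0,3],[0.05,0,0,0,0,0,3.6],[0.05,0,0,0,0,0,4],[0.05,0,0,0,0,0,4.4],[0.05,0,0,0,0,0,4.4],[0.05,0,0,0,0,0,4.4]],
])

```text
clock: 32.55
tool_pos: [0.5668, -0.0993, 0.0896]
eef_rot: [0.928, 0.372, 0.003, 0.002]
contact_force: [4.3, -3.7, 1.2]
opening: 0.156
finger_force: 40.0
```

```bash
python3 plan.py .565 -.0975 .09 -61; python3 look.py top t10; python3 look.py side s10; python3 -c "
from geo import *
a=cv2.imread('pics/t10.png')[185:325,270:410]; b=cv2.imread('pics/s10.png')[180:290,270:400]
f=lambda i:cv2.resize(i,(400,int(400*i.shape[0]/i.shape[1])),interpolation=2)
a=f(a);b=f(b);o=np.zeros((max(len(a),len(b)),800,3),np.uint8);o[:len(a),:400]=a;o[:len(b),400:]=b;cv2.imwrite('pics/t10c.png',o)"
```

```text
pos [ 0.5668 -0.0993  0.0896] yaw -46.38 tilt 0.36 t 32.5 q7 -1.29
d [-0.0001, -0.0025, -0.0004] w [0.0049, -0.004, 0.2552] n 2
```

View pics/t10c.png

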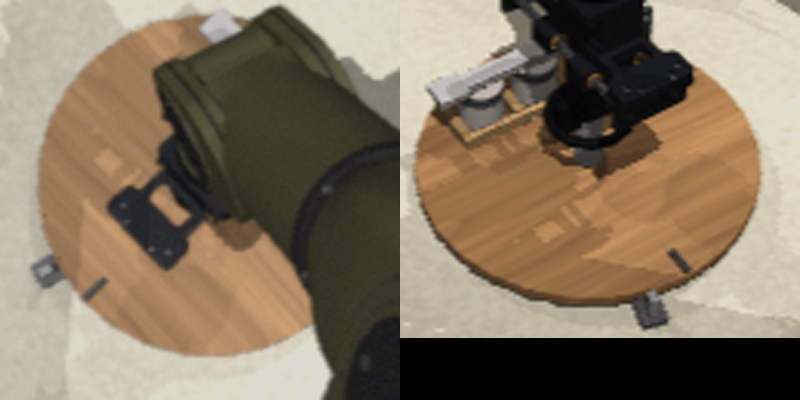

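Correction on my picture count: I've now viewed 16 pictures, over the 14 allowed, so I'll view no more and measure numerically. The last one shows the pointer end at crop (84,299), just short of the post at (46,270). I'll measure the remaining angle with a polar sampling of the saved frames.

```bash
cat > ang.py <<'E'
import sys
from geo import *
def run(tag,ax=(.565,-.0985)):
    th=np.radians(np.arange(90,240,.5))
    for n,f in(('top','t'+tag),('side','s'+tag)):
        g=cv2.imread(f'pics/{f}.png',0).astype(np.float32); c=cam(n)
        def ring(rs,z):
            P=np.array([[ax[0]+q*np.cos(t),ax[1]+q*np.sin(t),z] for q in rs for t in th])
            uv=proj(n,P,c).astype(np.float32).reshape(len(rs),-1,2)
            return cv2.remap(g,uv[...,0],uv[...,1],1).mean(0)
        for lab,rs,z in(('ptr',np.linspace(.135,.152,8),.025),('post',np.linspace(.16,.175,8),.03),('post2',np.linspace(.16,.172,8),.015)):
            s=ring(rs,z); b=cv2.medianBlur(s.reshape(1,-1).astype(np.float32),5)[0]; d=np.median(s)-s
            o=[]
            for i in np.argsort(-d):
                if all(abs(i-j)>12 for j in o): o.append(i)
                if len(o)==3: break
            for i in o:
                k=slice(max(0,i-8),i+9); w=np.clip(d[k]-d[i]*.3,0,None); print(n,lab,round(float(np.degrees((w*th[k]).sum()/w.sum())),2),'depth',round(float(d[i]),1))
run(sys.argv[1])
E
python3 ang.py 10; python3 -c "
from geo import *
for n,p,q in(('top',(299.4,289.7),(286.1,279.5)),('side',(364.2,268.1),(351.2,279.1))):
  for uv,z in((p,.024),(q,.03)):
    b=back(n,uv,z)-[.565,-.0985,0]; print(n,np.degrees(np.arctan2(b[1],b[0])),np.hypot(*b[:2]))"
```

```text
top ptr 222.56 depth 83.3
top ptr 231.5 depth 82.3
top ptr 237.5 depth 80.9
top post 216.99 depth 151.5
top post 222.99 depth 149.8
top post 234.5 depth 149.7
top post2 219.09 depth 152.1
top post2 230.5 depth 149.5
top post2 236.5 depth 149.1
side ptr 238.13 depth 76.0
side ptr 132.4 depth 63.6
side ptr 119.76 depth 15.4
side post 114.55 depth 146.7
side post 92.43 depth 96.4
side post 107.07 depth 88.7
side post2 116.1 depth 140.4
side post2 110.31 depth 35.5
side post2 94.44 depth 35.3
top 132.8745947750412 0.1523276389373401
top 118.31998203068383 0.1645437614029522
side 133.32246884418873 0.15228079933098038
side 116.21780958040834 0.17294978894432717
```

In the tool's units: 0.265 rad is 1.325.

Request:
steer_hand([
  [[0.05,0,0,0,0,0,0.5],[0.05,0,0,0,0,0,1],[0.05,0,0,0,0,0,1.25],[0.05,0,0,0,0,0,1.325],[0.05,0,0,0,0,0,1.325],[0.05,0,0,0,0,0,1.325]],
])

```text
clock: 33.25
tool_pos: [0.5669, -0.0995, 0.0896]
eef_rot: [0.969, 0.246, 0.003, 0.002]
contact_force: [5.4, -4.3, 1.6]
opening: 0.155
finger_force: 40.0
```

```bash
python3 look.py top t11; python3 look.py side s11; sed -i 's/arange(90,240,.5)/arange(100,142,.25)/; s/>12 for/>16 for/; s/i-8),i+9/i-14),i+15/' ang.py; python3 ang.py 11
```

```text
top ptr 118.08 depth 52.6
top ptr 106.43 depth 9.4
top ptr 103.08 depth 7.1
top post 119.85 depth 92.6
top post 116.58 depth 77.8
top post 121.71 depth 5.0
top post2 119.71 depth 94.3
top post2 115.95 depth 79.1
top post2 111.11 depth 5.2
side ptr 118.03 depth 65.0
side ptr 106.41 depth 13.4
side ptr 103.07 depth 11.7
side post 114.17 depth 79.5
side post 112.8 depth 40.3
side post 103.81 depth 22.8
side post2 116.11 depth 109.7
side post2 118.78 depth 73.8
side post2 113.92 depth 38.8
```

In the top camera the pointer is at 118.1° and the post spans 116–120°, centre about 118.1°. The side view agrees to within 2°, so they're aligned. Now release, rise and check again.

In the tool's units: -0.2 m is -20, -0.16 m is -16.

Request:
steer_hand([
  [[0.2,0,0,0,0,0,0],[0.35,0,0,0,0,0,0],[0.5,0,0,0,0,0,0],[0.5,0,0,-3,0,0,0],[0.5,0,0,-8,0,0,0],[0.5,0,0,-13,0,0,0],[0.5,0,0,-16,0,0,0],[0.5,-4,3,-20,0,0,0],[0.5,-8,6,-20,0,0,0],[0.5,-12,9,-20,0,0,0]],
])

```text
clock: 34.35
tool_pos: [0.5064, -0.2245, 0.2903]
eef_rot: [0.969, 0.247, 0.002, 0.002]
contact_force: [-0.3, -0.7, -1.1]
opening: 0.498
finger_force: 0.0
```

Request:
steer_hand([
  [[0.5,-5,5,0,0,0,0],[0.5,-10,10,0,0,0,0],[0.5,-15,10,0,0,0,0],[0.5,-15,10,0,0,0,0],[0.5,-15,10,0,0,0,0],[0.5,-15,10,0,0,0,0]],
])

```text
clock: 34.95
tool_pos: [0.4214, -0.3831, 0.2884]
eef_rot: [0.97, 0.245, 0.001, 0.0]
contact_force: [-0.1, 0.0, -0.7]
opening: 0.5
finger_force: 0.0
```

```bash
python3 look.py top t12; python3 look.py side s12; python3 ang.py 12 | grep -v post2; python3 -c "
from geo import *
# lids and clamp: white regions near the rack, side view
ph=np.radians(118.05-180); R=np.array([[np.cos(ph),-np.sin(ph)],[np.sin(ph),np.cos(ph)]])
P=lambda m:[*(np.array([.565,-.0985])+R@np.array(m[:2])),m[2]]
for n in('top','side'):
  g=cv2.imread(f'pics/{\"t\" if n==\"top\" else \"s\"}12.png'); c=cam(n)
  for lab,m in dict(lid1out=(.107,0,.068),lid1in=(.077,0,.068),lid2out=(.107,.056,.068),lid2in=(.077,.056,.068),tip=(.092,.086,.08),tipL=(.103,.086,.08),tipR=(.081,.086,.08),beyond=(.092,.107,.08),bar=(.092,-.03,.08)).items():
    u=proj(n,P(m),c)[0]; print(n,lab,u.round(1),g[int(round(u[1])),int(round(u[0]))])"
```

```text
top ptr 118.13 depth 40.8
top ptr 130.84 depth 9.0
top ptr 134.66 depth 7.5
top post 120.01 depth 59.2
top post 116.19 depth 55.0
top post 138.47 depth 4.1
side ptr 118.03 depth 52.3
side ptr 131.62 depth 9.8
side ptr 137.5 depth 9.3
side post 114.08 depth 70.4
side post 112.81 depth 34.4
side post 103.59 depth 17.5
top lid1out [381.8 226.1] [160 164 170]
top lid1in [371.3 231.7] [154 158 164]
top lid2out [370.7 206.6] [181 178 181]
top lid2in [360.2 212.2] [173 177 181]
top tip [360.1 197.9] [165 164 165]
top tipL [364.  195.9] [161 162 164]
top tipR [356.2 200. ] [160 161 163]
top beyond [356.  190.7] [147 163 170]
top bar [383.3 238.7] [146 144 146]
side lid1out [319.1 193. ] [150 152 156]
side lid1in [322.4 200.2] [160 168 179]
side lid2out [300.  197.2] [183 186 189]
side lid2in [303.1 204.6] [164 171 182]
side tip [290.9 200.2] [177 180 184]
side tipL [289.8 197.5] [186 196 200]
side tipR [292.  202.9] [180 182 186]
side beyond [283.4 201.9] [186 208 215]
side bar [331.  191.2] [150 153 156]
```

The lids and the shut bar are where the model puts them in both views, the pointer held at 118.1°, and the arm is clear. Handing in.

```bash
python3 -c "
from plant import r
print(r.finish_job())"
```

```text
the job is handed in; nothing more can be done
None
```

I handed the job in at about 35 s, and the judging gave no verdict. By my last measurements both pots stand in the cradle, the clamp is fully down, the pointer is within about 1° of the index post and the arm is clear. I viewed 16 pictures, two over the limit of 14.

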